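# Add a slotted weight to a load-cell weight hanger, slots opposed

## Robot

A 7-joint arm with a two-finger parallel gripper is mounted at the origin on the work surface. World frame = base frame: x ahead of the robot, y to its left, z up, the work surface at z = 0. Lengths are in m, angles in rad, forces in N, time in s.
With the tool pointing down it reaches from about 0.4 to 0.9 m from the base axis. Payload 5.5 kg.
Tool frame: the origin (TCP) lies midway between the tips of the shut fingers; the grasp point (between the pads) lies 19 mm behind it (manip.grip_depth is the distance from the TCP to the grasp point, in m); z points along the fingers, x is the direction in which the jaws open and shut, and the axes are right-handed (so a half turn about z gives the same grasp; the last joint's range is limited). The gripper opens to 92 mm and grips with 3 to 60 N. Pads are 19 mm wide; open, the fingers measure 130 mm over their backs; the gripper's body (75 mm by 190 mm) begins 47 mm behind the grasp point.
Start: joints at [1.383, 0.501, -0.427, 1.55, 0.221, 1.138, -0.21], TCP at [0.283, -0.585, 0.227] pointing down, gripper open.
Joint ranges: [-2.88, 2.88], [-0.31, 2.03], [-1.54, 1.56], [0.2, 2.42], [-1.41, 4.55], [0.19, 2.02], [-2.57, 2.57]. Speed limits (rad/s): [2.57, 2.57, 3.14, 3.14, 3.14, 3.14, 3.14].

## Interface

Orientations are given as a unit quaternion [x, y, z, w].
In Python, from bench import manip, effector, viewer gives the robot as it stands. Calls block until the motion is done:
- manip.move_pose(position, orientation): joint-space move of the TCP to a pose.
- manip.servo_line(position, ori=None, vel=0.15): straight line of the TCP; ori=None keeps the orientation; vel is the mean speed in m/s.
- manip.movej(angles): joint-space move.
- effector.open_jaws() and effector.close(f_grip=None): open the fingers fully, or close them until they stop; f_grip is the grip in N (None keeps the last).
- manip.sleep(seconds).
- manip.solve_ik(position, orientation): joint angles nearest the present ones, or None.
- viewer.get_image(name): name is "scene" or "top" or "wrist"; returns the picture (420x560x3 uint8, red, green, blue); there is no depth.
- viewer.get_calibration(name): a dict with "vfov" (degrees; the focal length in pixels is half the picture's height over the tangent of half this angle, whatever the lens; pixels are square), "cx", "cy" (the principal point, pixels), "eye" and "attitude" of the camera in the world. Camera axes: x right, y down, z forward; pixel columns grow to the right and rows downward; lengths in m; the calibration is good to about 2 mm. A picture is of the moment at which its call begins: read the wrist's pose just before it. get_calibration takes no time and is no camera call; for the wrist camera it gives the pose at the moment of the call.
A pose or a line that the arm cannot do raises manip.PlanningError and nothing moves.
- manip.hand_in(): hands the job in, once; it reports no verdict.
Readings, each from a call of its own:
- manip.current_clock(): time.
- manip.current_q(): joint angles.
- manip.current_joint_velocities(): joint speeds.
- manip.current_tau(): joint torques, N m.
- manip.current_tool_pos(): TCP position.
- manip.current_tcp_rot(): TCP orientation.
- manip.current_force(): force on the tool from outside, world axes, zero at the start.
- manip.current_wrist_torque(): the same for the moment, N m.
- manip.current_finger_gap(): finger opening in m.
Only numpy, scipy, OpenCV 4.12 (cv2) and the standard library are available. Lean on these libraries where they do the work, as an engineer would, in place of code of your own. Each camera call takes 0.05 s, during which the arm holds its last target. There are 200 camera calls.

## Task

Calibrate the load cell's next point: put the yellow slotted weight on the weight hanger, round its stem and flat on top of the red weight that is already there, with the yellow weight's slot facing the opposite way to the red one's so that neither can slide off. Lower it all the way down before letting go, and leave the red weight flat on the hanger plate round the stem.

Things in the scene. Friction and masses are not known exactly. Their poses are not given: they have to be found in the camera images.
- yellow_mid (a point): Centre (half-way up) of the yellow slotted weight: flat C-shaped steel disc, 56 mm across, 24 mm thick, about 0.3 kg, lying on the bench. Its slot, 20 mm wide and cut right through, runs from 10 mm behind the centre out through the rim along +x; z is up. Grip the flanks along y, 56 mm apart. Blue and white weights of the same shape and a roll of yellow tape are not needed.
- yellow_mouth (a point): Middle of the open mouth of the yellow weight's slot, at the rim, 28 mm from its centre along its +x axis, half-way up; same axes.
- red_mid (a point): Centre (half-way up) of the red slotted weight, about 0.2 kg, a C-shaped disc 48 mm in diameter and 20 mm thick, lying loose on the hanger plate round the stem. Its slot, 18 mm wide, runs from 9 mm behind the centre out through the rim along its +x axis; z is up.
- hanger_plate (a point): Centre of the hanger plate's top face, at the foot of its upright stem; z up. Fixed steel plate 48 mm across, top 56 mm above the bench; stem 6 mm thick, ending 58 mm above this face. The yellow weight seated on the red one has its centre 32 mm above this face. The beam, post and base that carry it are lower than the plate and reach 170 mm along x.
Mind the look-alikes: they are no part of the job. Leave any green look-alike of the part that bears hanger_plate alone. Leave any pink look-alike of the part that bears yellow_mid alone.

How it is judged:
By the outcome, as a careful person would: the job done as asked, in the order asked, and still so for the second after the job is handed in, with the robot touching nothing.
It also fails if it takes over 32 s, if anything falls off the work surface, if the arm or the gripper's body presses on something with over 40 N, if the wrist force passes 120 N, or if a joint passes its speed limit or range.

## Working session

There is one attempt and no reset: what is moved stays moved. The work goes in short steps, each a Python script; the robot and the scene stay as the last script left them, time stands still between calls to the robot, and variables do not carry over. Pictures are saved under pics/ and viewed, about 8 in all and at most 12, crops included, and the job is handed in when it is done.

```bash
mkdir -p pics
python3 - <<'E'
from bench import manip, effector, viewer
import cv2
for n in("scene","top"):
    cv2.imwrite(f"pics/{n}0.png",viewer.get_image(n)[:,:,::-1]); print(n,viewer.get_calibration(n))
print(manip.current_clock(),manip.current_tcp_rot(),manip.current_finger_gap(),manip.grip_depth)
E
```

```text
scene {'vfov': 44.85086964532257, 'cx': 287.1152269922623, 'cy': 217.00698328254225, 'eye': array([0.9225714 , 0.07691127, 0.96651688]), 'attitude': array([ 0.64475697,  0.72203376, -0.18570682, -0.16872662])}
top {'vfov': 49.12599235400457, 'cx': 273.2302638901079, 'cy': 210.74193623497928, 'eye': array([0.25006252, 0.0466009 , 1.11832645]), 'attitude': array([ 0.71482143, -0.69504643,  0.06599959, -0.03981004])}
0.1 [ 8.47263679e-01 -5.31171763e-01 -7.56377044e-04 -4.94416336e-04] 0.0917058594851811 0.0188
```

View pics/scene0.png

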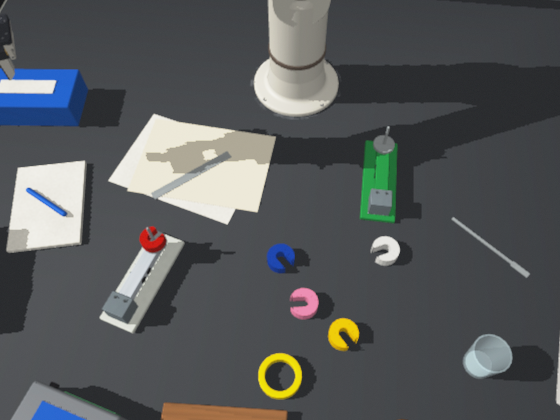

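View pics/top0.png

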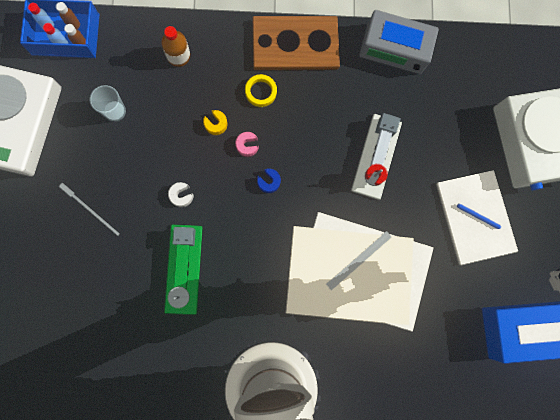

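Scene shows the yellow weight at (343,335) and red on the white hanger at (152,239). In the top view they are at (214,123) and (376,175). Next I'll crop and measure them.

```bash
cat > h.py <<'E'
import numpy as np, cv2
from scipy.spatial.transform import Rotation as R
from bench import manip, effector, viewer
def ray(c,uv):
    f=210/np.tan(np.radians(c["vfov"])/2)
    d=np.array([(uv[0]-c["cx"])/f,(uv[1]-c["cy"])/f,1])
    return np.array(c["eye"]),R.from_quat(c["attitude"]).apply(d)
def onz(c,uv,z):
    e,d=ray(c,uv); return e+d*(z-e[2])/d[2]
def proj(c,p):
    f=210/np.tan(np.radians(c["vfov"])/2)
    v=R.from_quat(c["attitude"]).inv().apply(np.array(p)-c["eye"])
    return np.array([c["cx"]+f*v[0]/v[2],c["cy"]+f*v[1]/v[2]])
def crop(im,uv,r,s): 
    u,v=map(int,uv); return cv2.resize(im[max(v-r,0):v+r,max(u-r,0):u+r],(s,s),interpolation=cv2.INTER_CUBIC)
E
python3 - <<'E'
from h import *
ims={n:cv2.imread(f"pics/{n}0.png") for n in("scene","top")}
pts={"scene":[(343,335),(152,239)],"top":[(214,123),(376,175)]}
cv2.imwrite("pics/c1.png",np.vstack([np.hstack([crop(ims[n],p,25,300) for p in pts[n]]) for n in pts]))
for n in pts:
    c=viewer.get_calibration(n)
    hsv=cv2.cvtColor(ims[n],cv2.COLOR_BGR2HSV)
    for k,p in zip("yr",pts[n]):
        h=hsv[...,0].astype(int); m=((hsv[...,1]>140)&(hsv[...,2]>60)&((abs(h-24)<9) if k=='y' else ((h<8)|(h>172)))).astype(np.uint8)
        w=np.zeros_like(m);w[p[1]-25:p[1]+25,p[0]-25:p[0]+25]=1; m*=w
        v=hsv[...,2][m>0]; print(n,k,m.sum(),np.percentile(v,[5,25,50,75,95]))
        cs,_=cv2.findContours(m,0,1); q=max(cs,key=cv2.contourArea)
        (u,vv),r=cv2.minEnclosingCircle(q)
        print((u,vv),r,onz(c,(u,vv),.012 if k=='y' else .066))
E
```

```text
scene y 707 [133.3 204.5 237.  239.  239. ]
(343.0714416503906, 334.0) 16.58336639404297 [0.63607113 0.15594018 0.012     ]
scene r 400 [107.   136.75 188.5  203.   204.  ]
(152.04205322265625, 239.13551330566406) 13.091498374938965 [ 0.50489983 -0.23458885  0.066     ]
top y 403 [108.  179.5 242.  246.  253. ]
(214.92697143554688, 122.3005599975586) 12.678715705871582 [0.63636874 0.15881746 0.012     ]
top r 241 [ 96. 167. 205. 208. 215.]
(376.3344421386719, 174.2615966796875) 10.691193580627441 [ 0.5043538  -0.23243305  0.066     ]
```

View pics/c1.png

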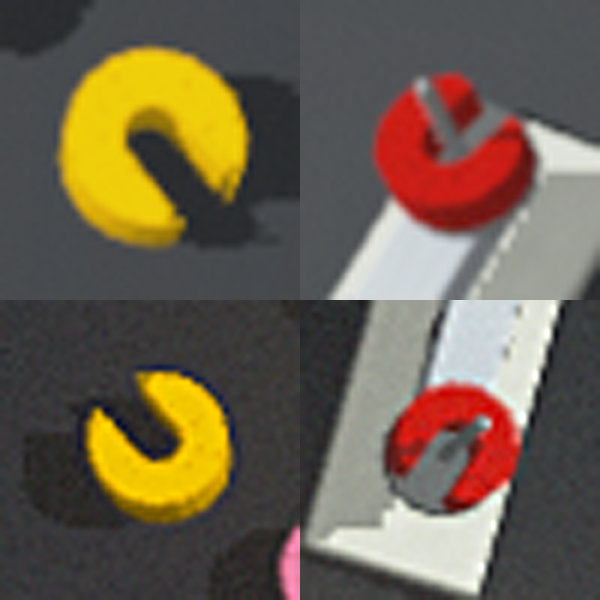

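Crops: yellow's slot opens down-right in scene and up-left in top. Red's opens up-right in scene and down-left in top. I'll get rough yaws, check IK for both grasp choices, and then look from the wrist.

```bash
cat >> h.py <<'E'
def down(yaw):  # tool z down, tool x (jaw) at angle yaw in world
    c,s=np.cos(yaw),np.sin(yaw)
    return R.from_matrix(np.array([[c,s,0],[s,-c,0],[0,0,-1]])).as_quat()
E
python3 - <<'E'
from h import *
c=viewer.get_calibration("scene"); t=viewer.get_calibration("top")
def y(c,o,a,b,z):
    p,q=[onz(c,np.array(o)-25+np.array(k)/6,z) for k in(a,b)]; d=q-p; return np.degrees(np.arctan2(d[1],d[0]))
print("yel",y(c,(343,335),(150,125),(212,205),.024),y(t,(214,123),(160,140),(115,85),.024))
print("red",y(c,(152,239),(142,150),(185,105),.076),y(t,(376,175),(155,150),(120,200),.076))
print("tape",onz(t,(261,90),.01),"pink",onz(t,(247,144),.012))
T=R.from_quat(manip.current_tcp_rot()); w=viewer.get_calibration("wrist")
print("cam in tool",T.inv().apply(w["eye"]-manip.current_tool_pos()),(T.inv()*R.from_quat(w["attitude"])).as_matrix().round(2),w["vfov"])
for yw in range(-180,180,30):
    print(yw,[None if q is None else q.round(2)[[0,4,6]] for q in[manip.solve_ik(p,down(np.radians(yw))) for p in([.636,.157,.2],[.504,-.234,.2])]])
E
```

```text
yel 41.75588117475612 40.43178240289044
red 150.5407347713584 145.68490370755828
tape [0.72691369 0.0463831  0.01      ] pink [0.58334697 0.07703372 0.012     ]
cam in tool [-1.53794733e-04 -7.44768494e-02 -1.57268365e-01] [[ 1.   -0.    0.  ]
 [ 0.    0.96  0.28]
 [-0.   -0.28  0.96]] 64.21810174252329
-180 [array([0.49, 0.88, 2.24]), array([-0.54, -0.78, -2.06])]
-150 [array([-0.84, -0.49, -2.52]), array([ 0.65,  0.13, -2.34])]
-120 [array([-0.61, -0.26, -2.18]), array([ 0.73,  0.17, -1.86])]
-90 [array([ 0.36,  0.61, -2.3 ]), array([ 0.81,  0.22, -1.37])]
-60 [array([ 0.38,  0.65, -1.8 ]), array([ 0.89,  0.27, -0.89])]
-30 [array([ 0.36,  0.62, -1.26]), array([ 0.96,  0.32, -0.41])]
0 [array([ 0.34,  0.58, -0.71]), array([1.03, 0.37, 0.07])]
30 [array([ 0.34,  0.59, -0.19]), array([1.08, 0.42, 0.56])]
60 [array([0.35, 0.59, 0.33]), array([1.13, 0.47, 1.04])]
90 [array([0.34, 0.58, 0.86]), array([1.19, 0.53, 1.51])]
120 [array([0.49, 0.88, 1.2 ]), array([1.3 , 0.72, 1.88])]
150 [array([0.49, 0.88, 1.72]), array([1.3 , 0.72, 2.4 ])]
```

Run:
```python
from h import *
import pickle
D={}
for k,p,yw in(("r",[.504,-.234,.19],58),("y",[.636,.157,.13],131)):
    manip.move_pose(p,down(np.radians(yw))); manip.sleep(.15)
    c=viewer.get_calibration("wrist"); im=viewer.get_image("wrist")[:,:,::-1].copy()
    D[k]=c; cv2.imwrite(f"pics/w{k}.png",im); print(manip.current_clock(),manip.current_q().round(2))
pickle.dump(D,open("cal.pkl","wb"))
a=[cv2.imread(f"pics/w{k}.png") for k in"ry"]
cv2.imwrite("pics/w0.png",cv2.resize(np.vstack(a)[:,60:500],None,fx=.7,fy=.7))
for k,h0,P,z in(("r",0,(.504,-.234,.066),.076),("y",24,(.636,.157,.012),.024)):
    print(k,proj(D[k],P))
```

```text
1.8417 [ 1.12  0.51 -0.95  1.81  0.48  1.06  1.  ]
3.5833 [ 0.4   0.85 -1.07  1.6   0.8   1.18  1.44]
r [280.95311694 202.84377244]
y [281.51058666 206.25670369]
```

View pics/w0.png

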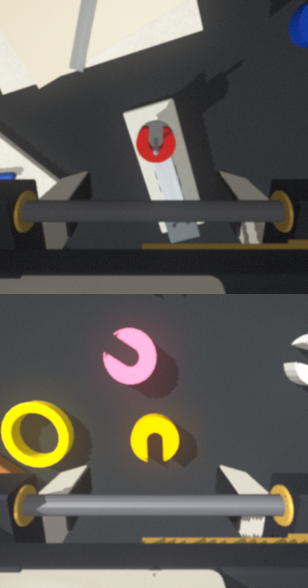

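Both wrist views centre their weight near (281,204). Red's slot is up in its picture, yellow's is down, and the tape is to the left of yellow. Now precise fits.

```bash
cat > fit.py <<'E'
from h import *
def fit(im,c,k,z,uv,Rw,r=60):
    hsv=cv2.cvtColor(im,cv2.COLOR_BGR2HSV); h=hsv[...,0].astype(int)
    m=(hsv[...,1]>130)&((abs(h-25)<8) if k=='y' else ((h<8)|(h>172)))&(hsv[...,2]>60)
    w=np.zeros(m.shape,bool);u,v=map(int,uv);w[v-r:v+r,u-r:u+r]=1;m&=w
    top=m&(hsv[...,2]>.85*np.median(hsv[...,2][m]))
    def world(mask,z):
        cs,_=cv2.findContours(mask.astype(np.uint8),0,1); q=max(cs,key=cv2.contourArea)[:,0,:]
        return np.array([onz(c,p,z)[:2] for p in q])
    pw=world(top,z)
    (x,y),rad=cv2.minEnclosingCircle((pw*1000).astype(np.float32)); ctr=np.array([x,y])/1000
    # slot direction: sample face plane, non-coloured centroid between 0.45R and .9R
    res=[]
    for rr in np.linspace(.5,.92,9)*Rw:
        a=np.radians(np.arange(0,360,1.)); 
        px=[proj(c,(*(ctr+rr*np.array([np.cos(t),np.sin(t)])),z)).round().astype(int) for t in a]
        g=np.array([not top[q[1],q[0]] for q in px]); 
        # largest gap run
        s=np.exp(1j*a)[g].sum(); res.append((rr*1000,np.degrees(np.angle(s)),g.sum()))
    return ctr,rad,np.array(res).round(1),top
E
python3 - <<'E'
from fit import *
import pickle
D=pickle.load(open("cal.pkl","rb"))
o=[]
for k,z,Rw,uv in(("r",.076,.024,(281,203)),("y",.024,.028,(281,206))):
    im=cv2.imread(f"pics/w{k}.png"); ctr,rad,res,top=fit(im,D[k],k,z,uv,Rw); print(k,ctr,rad,res.tolist())
    o+=[np.vstack([crop(im,uv,50,300),crop(cv2.merge([top.astype(np.uint8)*255]*3),uv,50,300)])]
cv2.imwrite("pics/w1.png",np.hstack(o))
E
```

```text
r [ 0.50411139 -0.23276691] 23.690746307373047 [[12.0, 140.5, 139.0], [13.3, 139.1, 120.0], [14.5, 140.0, 93.0], [15.8, 136.5, 92.0], [17.0, 135.0, 89.0], [18.3, 136.7, 79.0], [19.6, 136.7, 73.0], [20.8, 136.4, 75.0], [22.1, 136.3, 88.0]]
y [0.63447168 0.1547287 ] 29.652679443359375 [[14.0, 42.0, 85.0], [15.5, 42.0, 75.0], [16.9, 42.0, 69.0], [18.4, 41.5, 62.0], [19.9, 42.5, 56.0], [21.4, 43.0, 51.0], [22.8, 42.5, 48.0], [24.3, 42.5, 44.0], [25.8, 42.0, 47.0]]
```

View pics/w1.png

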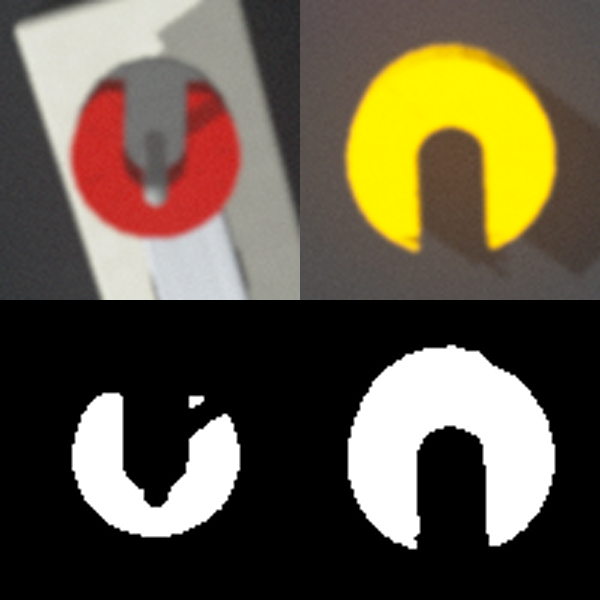

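Run:
```python
from fit import *
import pickle
D=pickle.load(open("cal.pkl","rb")); r,y=D["r"],D["y"]
print("red ctr",onz(r,(283,205),.076))
q=onz(r,(283,205),.076);p=onz(r,(282.6,188),.076);d=p-q;print("red yaw",np.degrees(np.arctan2(d[1],d[0])))
tip=onz(r,(282.7,219.3),.114);print("stem tip",tip,"proj of foot",proj(r,(*tip[:2],.056)))
print("yel ctr",onz(y,(281.4,209.3),.024))
# tape nearest point, along jaw axis
im=cv2.imread("pics/wy.png");hsv=cv2.cvtColor(im,cv2.COLOR_BGR2HSV);m=((abs(hsv[...,0].astype(int)-27)<8)&(hsv[...,1]>130)&(hsv[...,2]>60));m[:,200:]=0
v,u=np.nonzero(m);c=onz(y,(281.4,209.3),.024)[:2];a=np.radians(42-90);J=np.array([np.cos(a),np.sin(a)]);L=np.array([np.cos(a+np.pi/2),np.sin(a+np.pi/2)])
P=np.array([onz(y,t,.02)[:2]-c for t in zip(u,v)]);s=P@J;l=P@L;k=abs(l)<.014;print("tape along jaw min",s[k].min(),s.min(),l[s.argmin()])
# cross-check with the fixed cameras
for n in("scene","top"):
    cc=viewer.get_calibration(n);print(n,"yellow",proj(cc,(*c,.024)),"tip",proj(cc,tip),"red",proj(cc,q))
```

```text
red ctr [ 0.50423394 -0.2321691   0.076     ]
red yaw 149.316545945895
stem tip [ 0.50433757 -0.23294787  0.114     ] proj of foot [282.09847477 199.69471222]
yel ctr [0.63556467 0.15641435 0.024     ]
tape along jaw min 0.09524757007892645 0.09524757007892645 -0.013872253454551958
scene yellow [343.97773078 331.95034277] tip [147.18405479 227.6022677 ] red [152.17151047 236.67163426]
top yellow [215.46901057 121.00337508] tip [382.08833905 169.46091469] red [377.33502435 173.33946689]
```

Run:
```python
from h import *
Y=down(np.radians(132)); G=down(np.radians(58.5)); x,y=.6356,.1564
manip.move_pose([x,y,.05],Y); manip.servo_line([x,y,.004],vel=.12)
effector.close(30); print("gap",manip.current_finger_gap(),manip.current_tool_pos(),manip.current_force())
manip.servo_line([x,y,.17],vel=.2); print("gap",manip.current_finger_gap(),manip.current_force())
manip.move_pose([.5043,-.2329,.165],G); manip.sleep(.2)
print(manip.current_clock(),manip.current_tool_pos(),manip.current_finger_gap(),manip.current_force())
p=manip.current_tool_pos()
c=viewer.get_calibration("wrist");print("wrist proj of weight top",proj(c,p+[0,0,.02]))
im={n:viewer.get_image(n)[:,:,::-1].copy() for n in("scene","top","wrist")}
for n in im: cv2.imwrite(f"pics/{n}1.png",im[n])
cv2.imwrite("pics/h1.png",np.hstack([crop(im["scene"],proj(viewer.get_calibration("scene"),p),35,380),cv2.resize(im["wrist"],(420,380))]))
```

```text
gap 0.05543882788778035 [0.63573338 0.1563507  0.00418278] [ 0.34880592 -0.34427427  0.18546061]
gap 0.05582337970309189 [-0.4695009  -0.68643055 -2.56531875]
7.9 [ 0.50505099 -0.23155094  0.16508927] 0.05552628549848615 [-0.36743412 -0.22346559 -2.5819864 ]
wrist proj of weight top [279.48306176 284.50099757]
```

View pics/h1.png

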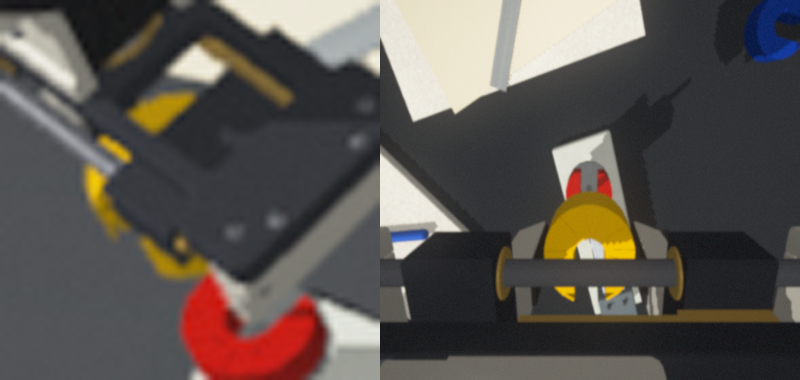

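The weight is held squarely: its slot end is at (277,263) in the wrist frame, as expected. The stem and red weight lie below. Lowering with force checks.

Run:
```python
from h import *
x,y=.5043,-.2329; G=down(np.radians(58.5))
manip.servo_line([x,y,.15],G,vel=.1); manip.sleep(.1); p=manip.current_tool_pos(); e=np.array([x,y])-p[:2]; print(p,e); cx,cy=np.array([x,y])+np.clip(e,-.002,.002)
f0=manip.current_force()
for z in(.125,.1,.086):
    manip.servo_line([cx,cy,z],G,vel=.08); f=manip.current_force()-f0; print(z,manip.current_tool_pos().round(4),f.round(2))
    if np.linalg.norm(f)>6: raise SystemExit("contact")
z=.086
while z>.072:
    z-=.001; manip.servo_line([cx,cy,z],G,vel=.02); f=manip.current_force()-f0
    if np.linalg.norm(f)>5: break
manip.sleep(.2)
print(z,manip.current_tool_pos().round(4),(manip.current_force()-f0).round(2),manip.current_finger_gap(),manip.current_clock())
```

```text
[ 0.50430373 -0.2327805   0.14990073] [-3.73153443e-06 -1.19497485e-04]
0.125 [ 0.5039 -0.2327  0.1243] [0.17 0.84 0.46]
0.1 [ 0.5039 -0.2327  0.0994] [-0.17 -0.16  0.17]
0.086 [ 0.5037 -0.2328  0.0853] [0.38 0.38 0.81]
0.07899999999999999 [ 0.5045 -0.2331  0.0801] [-2.91  0.37 10.69] 0.05512009492605244 11.65
```

Contact came at TCP z = 0.080, exactly the seated height. Release, retreat and check.

Run:
```python
from h import *
effector.open_jaws(); manip.sleep(.2); p=manip.current_tool_pos()
manip.servo_line([p[0],p[1],.2],vel=.12); manip.sleep(.2)
im={"wrist":viewer.get_image("wrist")[:,:,::-1].copy()}; c=viewer.get_calibration("wrist"); uv=proj(c,(.5043,-.2329,.09))
manip.move_pose([.55,.1,.25],down(np.radians(58.5)))
sc,tp=[viewer.get_calibration(n) for n in("scene","top")]
s=viewer.get_image("scene")[:,:,::-1].copy();t=viewer.get_image("top")[:,:,::-1].copy()
P=(.5043,-.2329,.085); cv2.imwrite("pics/f1.png",np.hstack([crop(im["wrist"],uv,50,260),crop(s,proj(sc,P),25,260),crop(t,proj(tp,P),25,260)])); cv2.imwrite("pics/wf.png",im["wrist"])
print(uv,proj(c,(.5043,-.2329,.1)),manip.current_clock(),manip.current_finger_gap())
from fit import fit
for n,I,cc,r in(("wrist",im["wrist"],c,60),("scene",s,sc,25),("top",t,tp,25)):
    a,b,res,_=fit(I,cc,"y",.1,proj(cc,P),.028,r); print(n,a,b,res[3:,1])
```

```text
[279.47662931 208.251678  ] [279.48488009 211.63755423] 15.4167 0.09176880345800757
wrist [ 0.50421268 -0.23310324] 28.052871704101562 [-22.5 -28.6 -31.  -31.  -29.  -31. ]
scene [ 0.50529181 -0.23409657] 28.230058670043945 [-32.5 -29.  -28.5 -29.  -31.5 -30.5]
  return _methods._mean(a, axis=axis, dtype=dtype,
  ret = ret.dtype.type(ret / rcount)
Traceback (most recent call last):
  File "fit.py", line 10, in fit
    pw=world(top,z)
  File "fit.py", line 8, in world
    cs,_=cv2.findContours(mask.astype(np.uint8),0,1); q=max(cs,key=cv2.contourArea)[:,0,:]
                                                        ~~~^^^^^^^^^^^^^^^^^^^^^^^^
ValueError: max() iterable argument is empty
```

View pics/f1.png

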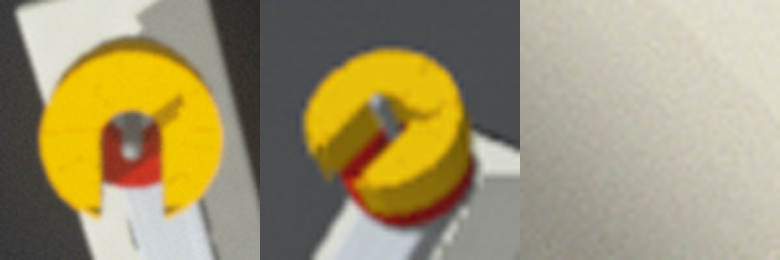

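The wrist and scene views show the yellow weight flat on the red one and round the stem, with its slot at about -30° and red's at about 149°. The arm blocks the top camera.

```bash
python3 -c "
from bench import manip
manip.hand_in(); print(manip.current_clock())"
```

```text
the job is handed in; nothing more can be done
the job is handed in; nothing more can be done
```

The yellow weight is on the hanger, flat on the red weight and round the stem. Its slot faces the opposite way to the red one's. I lowered it until it made contact at the expected seated height, with about 11 N at the wrist. I then let go, moved the arm clear and handed in; the clock read about 15.4 s just before that.

- **Position:** after release, the wrist camera put the yellow weight's centre within 0.3 mm of the stem. The scene camera put it about 1.5 mm off, which is within its calibration error. The fitted radius at the seated height was 28.1–28.2 mm, against 28 mm true, so it is at the right height.
- **Slots:** yellow's slot points to about −30°. Red's was about 148–149° when I measured it before placing, so the two are opposite to within a few degrees. I did not re-measure red afterwards because yellow covers most of it; the views show it still flat on the plate.
- **Failed check:** I could not confirm from the top camera, because the arm was in its way.

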